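Tip the parts bin and scoop out the steel balls

TASK

Three loose steel balls lie scattered in the black tipping bin. Press down the steel tab on the bin's corner until the bin is tipped right to its stop and all the balls have run together in that corner; then scoop them out with the metal scoop and tip all three into the white tray that is empty, not the one with the phone part in it. Finish with the scoop standing upright on the bench, do not touch the balls with the fingers, and leave the phone part and the roll of tape where they are.

Things in the scene. Friction and masses are not known exactly. Their poses are not given: they have to be found in the camera images.
- bin_floor (a point): Centre of the upper face of the tipping bin's floor. Black open square bin, 132 x 132 mm inside, walls 4 mm thick and 40 mm high above that floor. x and y run along the walls, z is normal to the floor; the pose tips with the bin. Level, this point is 50 mm over the bench. The corner toward (+x, +y), roughly away from the robot, is the one that tips down.
- bin_corner (a point): The point on the bin's floor in the corner (+x, +y) that tips down, where the two inner wall faces meet the floor; axes as bin_floor. The bin is carried by two fixed steel uprights at its (+x, -y) and (-x, +y) corners, 80 mm from its centre along each axis, 70 mm high, lower than the level bin's rim (90 mm).
- bin_tab (a point): A point on the upper face of the steel press tab, level with the rim, 34 mm wide, which stands out from the low-going corner; the tab goes on 11 mm farther outward (+x, +y) and 22 mm inward to the corner. Axes as bin_floor.
- bin (a joint): Tipping angle of the bin about its horizontal diagonal from (+x, -y) to (-x, +y), 8 mm above the bin's floor: 0 level, 0.30 rad at the stop, with the corner and its tab down (tab about 37 mm lower). Pressing the tab takes about 4 N; friction (0.4 N m) keeps the bin where it is left.
- scoop_grip (a point): Centre of the black upright grip of the loose aluminium scoop (about 120 g), which stands on its flat floor; this point is 105 mm over its underside. The grip is a bar 14 mm (x) by 22 mm (y), black from 60 to 134 mm over the underside, with a bare shank of the same section below, down to the underside. x points toward the scoop's open mouth, z up along the grip.
- scoop_cup (a point): Centre of the upper face of the scoop's floor, 35 mm ahead (+x) of and 103.4 mm below scoop_grip; same axes. Floor 1.6 mm thick, 52 mm long and 58 mm wide inside (62 outside), its front edge 26 mm ahead of this point; back and side walls 24 mm high, 2 mm thick; the side walls step down and end 6 mm short of the front edge; front and top open.
- ball0: A loose steel ball, 16 mm in diameter, 17 g, smooth and easily rolling (one of three alike); origin at its centre; its axes mean nothing.
- ball1: A loose steel ball, 16 mm in diameter, 17 g, smooth and easily rolling (one of three alike); origin at its centre; its axes mean nothing.
- ball2: A loose steel ball, 16 mm in diameter, 17 g, smooth and easily rolling (one of three alike); origin at its centre; its axes mean nothing.
- tray_empty: The empty white open tray, 104 mm (x) by 181 mm (y), 30 mm high, fixed to the bench; floor 4 mm thick, walls slope so that the inner floor is about 76 x 148 mm; origin at the centre of its underside, z up.
- tray_used: A like white tray, 101 x 181 x 27 mm, fixed, with a black phone back in it: not to be used. Which of the two trays stands left and which right varies.
- phone_part: The black phone back, 124 x 60 x 8 mm, lying in tray_used; leave it alone.
- tape: Roll of amber tape, 52 mm across and 12 mm high, loose on the bench on the other side of the bin from the scoop; origin at the centre of its underside; leave it alone.

How it is judged:
On the way, in this order (a step that is already met when the one before it is completed fails the run):
1. the bin is tipped to its stop (over 0.27 rad) and all three balls lie gathered in its low corner (centres within 50 mm of bin_corner) (value of joint bin above 0.27 rad and distance between each of ball0, ball1, ball2 and bin_corner below 0.05 m), for 0.3 s.
2. at least one ball is carried in the scoop's cup, above the bin's rim (ball centre over 105 mm high) (((x of ball0 in the frame of scoop_cup between -0.03 and 0.03 m and y of ball0 in the frame of scoop_cup between -0.031 and 0.031 m and z of ball0 in the frame of scoop_cup between 0 and 0.035 m and height (world z) of ball0 above 0.105 m) or (x of ball1 in the frame of scoop_cup between -0.03 and 0.03 m and y of ball1 in the frame of scoop_cup between -0.031 and 0.031 m and z of ball1 in the frame of scoop_cup between 0 and 0.035 m and height (world z) of ball1 above 0.105 m) or (x of ball2 in the frame of scoop_cup between -0.03 and 0.03 m and y of ball2 in the frame of scoop_cup between -0.031 and 0.031 m and z of ball2 in the frame of scoop_cup between 0 and 0.035 m and height (world z) of ball2 above 0.105 m))), for 0.2 s.
At the end, for the whole second after the job is handed in: All three balls lie at rest (under 0.03 m/s) inside the empty white tray (centres within 47 mm of its centre along x and 86 mm along y, no higher than 30 mm over its underside), and the scoop stands on its floor on the bench (tilted less than 0.12 rad, grip centre 95 to 113 mm high) (x of ball0 in the frame of tray_empty between -0.047 and 0.047 m and y of ball0 in the frame of tray_empty between -0.086 and 0.086 m and z of ball0 in the frame of tray_empty between 0 and 0.03 m and linear speed of each of ball0, ball1, ball2 below 0.03 m/s and x of ball1 in the frame of tray_empty between -0.047 and 0.047 m and y of ball1 in the frame of tray_empty between -0.086 and 0.086 m and z of ball1 in the frame of tray_empty between 0 and 0.03 m and x of ball2 in the frame of tray_empty between -0.047 and 0.047 m and y of ball2 in the frame of tray_empty between -0.086 and 0.086 m and z of ball2 in the frame of tray_empty between 0 and 0.03 m and height (world z) of scoop_grip between 0.095 and 0.113 m and angle between scoop_grip's own z axis and vertical below 0.12 rad); the robot touches nothing.
It fails at once if the fingers touch a ball (contact force between the fingers and ball0 above 0.3 N or contact force between the fingers and ball1 above 0.3 N or contact force between the fingers and ball2 above 0.3 N).
It fails at once if the phone part is moved more than 30 mm (distance of phone_part from where it was at the start of the episode above 0.03 m).
It fails at once if the roll of tape is moved more than 30 mm (distance of tape from where it was at the start of the episode above 0.03 m).
It also fails if it takes over 72 s, if anything falls off the work surface, if the arm or the gripper's body presses on something with over 40 N, if the wrist force passes 120 N, or if a joint passes its speed limit or range.

ROBOT

A 7-joint arm with a two-finger parallel gripper is mounted at the origin on a cart in front of the work surface, level with it; the furniture and walls round the work are solid. World frame = base frame: x ahead of the robot, y to its left, z up, the work surface at z = 0. Lengths are in m, angles in rad, forces in N, time in s.
With the tool pointing down it reaches from about 0.4 to 0.85 m from the base axis. Payload 10.4 kg.
Tool frame: the origin (TCP) lies between the finger pads; the fingertips stand 22 mm ahead of it and the grasp point (between the pads) lies 3 mm ahead of it; z points along the fingers, y is the line along which they close (so a half turn about z gives the same grasp; the last joint's range is limited). The gripper opens to 85 mm and grips with 20 to 120 N. Pads are 22 mm wide; open, the fingers measure 114 mm over their backs; the gripper's body (76 mm by 85 mm) begins 54 mm behind the grasp point. The pads swing forward as they close: fully open they stand 13 mm farther back than shut.
Start: joints at [1.205, 0.332, -0.065, 1.46, 0.022, 1.35, -0.088], TCP at [0.21, -0.589, 0.253] pointing down, gripper open.
Joint ranges: [-2.6, 2.6], [-0.5, 2.12], [-1.47, 1.34], [0.16, 2.42], [-1.27, 4.41], [0.06, 2.06], [-2.6, 2.6]. Speed limits (rad/s): [2.22, 2.22, 2.79, 2.79, 3.14, 3.14, 3.14].

INTERFACE

Orientations are given as a unit quaternion [x, y, z, w].
In Python, from workcell import manip, camera, ticket, boxes_of, outline_of gives the robot as it stands.
- The arm moves only by the tool carry_out, never from a script. Its argument "deltas" is a list of rows, each a list of 5 numbers: the shift along the tool's x, y, z as a fraction of full scale, then the turn about the tool's z as a fraction of full scale, then the opening, from -1 (shut) to 1 (fully open), so that 0 is half open. In form: [[tx, ty, tz, spin, gripper], ...]. A call has 1 to 20 rows; each row is the pose to reach, as a shift and turn from the pose commanded when the call began, along the tool's axes at that moment; what a row does not reach only later rows make up. Full scale, the value 1, is 150 mm for a shift and 30 degrees for a turn. A row lasts 1/8 s, in which the tool goes at most 62.5 mm and 10.7 degrees, less where a joint would pass 70% of its speed; a pose out of reach is approached as far as the arm can. A call with a number of a shift or a turn outside -1 to 1 is refused whole. A call with a gripper value outside its range is refused whole. The fingers move at their own pace and stop on an object; "force" is the grip in N (left out, the last holds). Time passes only in rows, so rows that repeat a pose let the fingers close. It gives the time, the measured TCP pose, the force, the opening and the grip force at its end, in the units of the state.
- manip.get_obs(): the state, without advancing time (a new reading comes with each control period).
- camera(name): name is "scene" or "top" or "wrist"; returns a dict with "img" (480x640x3 uint8, red, green, blue), "depth" (480x640 float32, m along the optical axis (not along the pixel's ray), 0 where there is no reading), "vertical_fov" (degrees; the focal length in pixels is half the picture's height over the tangent of half this angle, whatever the lens; pixels are square), "cx", "cy" (the principal point, pixels), "R" (3x3) and "t" (3): a world point X has camera coordinates R X + t. Camera axes: x right, y down, z forward; pixel columns grow to the right and rows downward; lengths in m; the calibration is good to about 2 mm. A picture is of the moment at which its call begins.
- ticket.hand_in(): hands the job in; it is judged then, once.
Trained networks look in a picture, given as the dict that the camera call returned (one of the last four; its "shot" number tells which), for a name from the list of things; names that differ only in an ending like _2 or _b are one class to them, and where a whole thing is asked for, a point or a joint stands for the part that bears it (a point fixed in the world has none). Each returns a list of dicts, best first, with "conf" (0 to 1); they miss things now and then, are a little off and sometimes report something else, mostly with a low value. They report only what shows in the picture. A call takes as long as a camera call.
- boxes_of(query, picture): "position" ([x, y, z] in m, in world coordinates, good to about 4 mm: the middle of the surface that is visible of it).
- outline_of(query, picture): "region" (480x640 bool, what is visible of it).
The state is a dict: "clock": time; "joint_pos": joint angles; "joint_velocities": joint speeds; "tau": joint torques, N m; "position": TCP position; "ee_rot": TCP orientation; "ft_force": force on the tool from outside, world axes, zero at the start; "torque": the same for the moment, N m; "grip_width": opening from 0.0 (shut) to 1.0 (fully open); "grasp_force": force on a finger pad.
Only numpy, scipy, OpenCV 4.12 (cv2) and the standard library are available. Lean on these libraries where they do the work, as an engineer would, in place of code of your own. Each camera call takes 0.05 s, during which the arm holds its last target. There are 200 camera calls.

## Working session

There is one attempt and no reset: what is moved stays moved. The work goes in short steps, Python scripts to look and compute and a tool call to move; the robot and the scene stay as the last step left them, time stands still between calls to the robot, and variables do not carry over. Pictures are saved under pics/ and viewed, at most 15 in all, crops included, and the job is handed in when it is done.

Besides the shell and the picture viewer there is one more tool, called as a command line: name --pt "numbers of a row" for each row, then --argument value for the rest. carry_out: Moves the arm, as the interface text tells. Its arguments: {"type":"object","properties":{"deltas":{"type":"array","items":{"type":"array","items":{"type":"number"}}},"force":{"type":"number"}},"required":["deltas"]}

```bash
mkdir -p pics; cat > h.py <<'E'
from workcell import manip, camera, ticket, boxes_of, outline_of
import numpy as np, cv2
from scipy.spatial.transform import Rotation as Ro
def pts(c):
    d=c["depth"]; f=240/np.tan(np.radians(c["vertical_fov"])/2)
    v,u=np.mgrid[:480,:640]
    P=np.stack([(u-c["cx"])/f*d,(v-c["cy"])/f*d,d],-1)
    return (P-np.array(c["t"]))@np.array(c["R"])
def save(c,n): cv2.imwrite(f"pics/{n}.png",c["img"][:,:,::-1])
def state():
    o=manip.get_obs(); R=Ro.from_quat(o["ee_rot"]).as_matrix()
    print("t",round(o["clock"],2),"p",np.round(o["position"],4),"R",np.round(R,3).tolist(),"q",np.round(o["joint_pos"],2),"F",np.round(o["ft_force"],1),"w",o["grip_width"],o["grasp_force"])
    return o,R
E
python3 - <<'E'
from h import *
state()
for n in ("top","scene"):
    c=camera(n); save(c,n+"0"); P=pts(c)
    print(n,c["vertical_fov"],np.round(-np.array(c["R"]).T@c["t"],3))
    for q in ("bin_floor","bin_tab","scoop_grip","scoop_cup","ball0","tray_empty","tray_used","phone_part","tape"):
        print(q,[(round(b["conf"],2),np.round(b["position"],3).tolist()) for b in boxes_of(q,c)][:4])
E
```

```text
t 0.0 p [ 0.21   -0.5883  0.2525] R [[0.942, 0.336, -0.001], [0.336, -0.942, 0.001], [-0.0, -0.001, -1.0]] q [ 1.21  0.33 -0.06  1.46  0.02  1.35 -0.09] F [-0.7  0.3  0.4] w 1.0013260254024274 0.0
top 55.02376904075667 [0.397 0.006 0.998]
bin_floor [(0.89, [0.498, 0.019, 0.049])]
bin_tab [(0.84, [0.494, 0.022, 0.052])]
scoop_grip [(0.78, [0.474, -0.205, 0.0]), (0.65, [0.497, 0.021, 0.052])]
scoop_cup [(0.97, [0.472, -0.204, 0.001])]
ball0 [(0.62, [0.514, -0.015, 0.059]), (0.61, [0.447, -0.003, 0.058]), (0.4, [0.475, 0.066, 0.066])]
tray_empty [(0.83, [0.488, -0.329, -0.0])]
tray_used [(0.85, [0.492, 0.349, 0.015]), (0.23, [0.498, 0.023, 0.051])]
phone_part [(0.9, [0.478, 0.346, 0.015]), (0.61, [0.475, -0.206, 0.002])]
tape [(0.61, [0.473, 0.223, 0.01])]
scene 57.1425511348842 [0.099 0.665 0.919]
bin_floor [(0.8, [0.499, 0.015, 0.061])]
bin_tab [(0.95, [0.505, 0.016, 0.055])]
scoop_grip [(0.89, [0.471, -0.206, 0.015])]
scoop_cup [(0.95, [0.467, -0.204, 0.016]), (0.7, [0.5, 0.014, 0.063])]
ball0 [(0.19, [0.472, 0.228, 0.012])]
tray_empty [(0.61, [0.493, -0.343, 0.013]), (0.52, [0.499, 0.014, 0.061])]
tray_used [(0.78, [0.503, 0.323, 0.012]), (0.62, [0.501, 0.014, 0.063])]
phone_part [(0.74, [0.475, 0.344, 0.009]), (0.2, [0.5, 0.012, 0.063])]
tape [(0.52, [0.47, 0.23, 0.012]), (0.32, [0.504, 0.013, 0.058])]
```

View pics/top0.png

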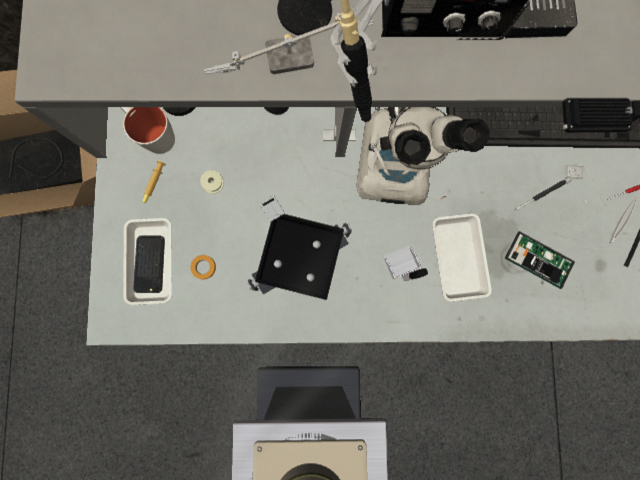

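View pics/scene0.png

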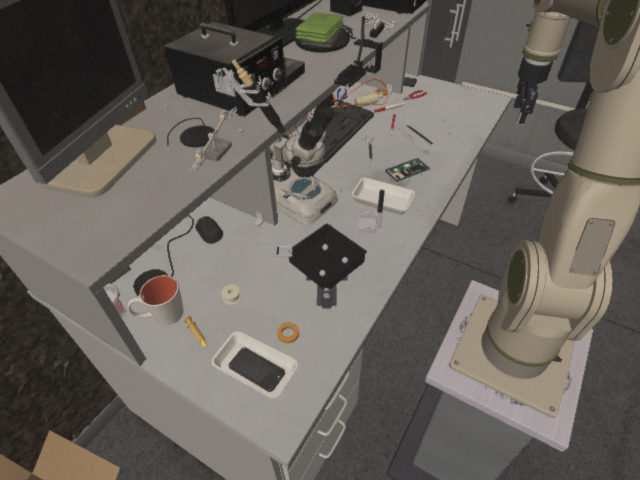

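```bash
python3 - <<'E'
from h import *
c=camera("top"); P=pts(c)
for q in ("bin_floor","scoop_grip","tray_empty"):
    m=outline_of(q,c)[0]["region"]; Q=P[m&(c["depth"]>0)]
    print(q,len(Q),np.round(np.percentile(Q,[2,50,98],axis=0),3).tolist())
# rim of bin
X=P.reshape(-1,3); near=(abs(X[:,0]-.5)<.13)&(abs(X[:,1]-.02)<.13)
r=X[near&(abs(X[:,2]-.09)<.006)]
(cx,cy),(w,h),a=cv2.minAreaRect(r[:,:2].astype(np.float32)); print("rim",len(r),cx,cy,w,h,a)
d=r[:,:2]
for th in np.radians(np.arange(0,360,30)): 
    s=d@[np.cos(th),np.sin(th)]; print(round(np.degrees(th)),np.round(d[s.argmax()],3),end=';')
g=X[(abs(X[:,0]-.47)<.08)&(abs(X[:,1]+.2)<.06)]
for lo,hi in((.12,.15),(.018,.032),(-.004,.006)):
    k=g[(g[:,2]>lo)&(g[:,2]<hi)][:,:2].astype(np.float32); print(lo,len(k),cv2.minAreaRect(k) if len(k)>3 else k, k.mean(0))
E
```

```text
bin_floor 5385 [[0.416, -0.054, 0.046], [0.496, 0.025, 0.05], [0.589, 0.095, 0.091]]
scoop_grip 934 [[0.443, -0.232, -0.003], [0.476, -0.202, 0.002], [0.51, -0.167, 0.133]]
tray_empty 4025 [[0.403, -0.374, -0.003], [0.49, -0.331, 0.002], [0.575, -0.272, 0.031]]
rim 1313 0.5076083540916443 0.030294686555862427 0.17531408369541168 0.17623284459114075 75.41497039794922
0 [0.61  0.073];30 [0.608 0.077];60 [0.593 0.099];90 [0.441 0.107];120 [0.437 0.107];150 [0.437 0.107];180 [ 0.401 -0.032];210 [ 0.401 -0.032];240 [ 0.401 -0.032];270 [ 0.536 -0.068];300 [ 0.54  -0.067];330 [ 0.542 -0.066];0.12 90 ((0.44945481419563293, -0.2106594741344452), (0.013704278506338596, 0.021697670221328735), 21.67088508605957) [ 0.44922972 -0.20976764]
0.018 82 ((0.4657856225967407, -0.2044534832239151), (0.04857438802719116, 0.062304772436618805), 23.1468448638916) [ 0.46388707 -0.20443596]
-0.004 3474 ((0.46960902214050293, -0.19997820258140564), (0.15920580923557281, 0.11993159353733063), 0.0075606536120176315) [ 0.46944213 -0.19772246]
```

The top picture shows the level bin with corners at about (278,214), (345,232), (327,299) and (256,284). The tab is at (270,203), the scoop at (405,262) with its grip at (418,273), the empty tray at right (462,257), and the used tray and tape at left. The scene view agrees. The bin centre is about (0.4905, 0.020) with yaw -14°, so the tab is at about (0.592, 0.081, 0.09). I'm moving there with the gripper shut.

carry_out --pt "0.4 -0.33 0 0 -1" --pt "0.8 -0.66 0 0 -1" --pt "0.975 -0.837 0 0 -1" --pt "0.975 -0.837 0 0 -1" --force 40

```text
clock: 1.7
position: [0.3087, -0.4174, 0.2539]
ee_rot: [0.985, 0.174, 0.001, 0.0]
ft_force: [-0.4, 0.2, 1.2]
grip_width: 0.141
grasp_force: 0.0
```

carry_out --pt "0.4 -0.33 0 0 -1" --pt "0.8 -0.66 0 0 -1" --pt "0.975 -0.837 0 0 -1" --pt "0.975 -0.837 0 0 -1"

```text
clock: 2.2
position: [0.4032, -0.2504, 0.2537]
ee_rot: [0.985, 0.174, 0.001, 0.0]
ft_force: [-0.3, -1.2, 0.6]
grip_width: -0.0
grasp_force: 0.0
```

carry_out --pt "0.4 -0.33 0 0 -1" --pt "0.8 -0.66 0 0 -1" --pt "0.975 -0.837 0 0 -1" --pt "0.975 -0.837 0 0 -1"

```text
clock: 2.7
position: [0.4982, -0.0831, 0.2535]
ee_rot: [0.985, 0.173, 0.001, -0.001]
ft_force: [-1.1, -1.5, -0.8]
grip_width: -0.004
grasp_force: 0.0
```

carry_out --pt "0.4 -0.33 0.2 0 -1" --pt "0.8 -0.66 0.3 0 -1" --pt "0.975 -0.837 0.5 0 -1" --pt "0.975 -0.837 0.6 0 -1" --pt "0.975 -0.837 0.6 0 -1"

```text
clock: 3.32
position: [0.5917, 0.0801, 0.161]
ee_rot: [0.985, 0.171, -0.002, -0.0]
ft_force: [0.3, -0.3, 0.9]
grip_width: -0.0
grasp_force: 0.0
```

```bash
python3 - <<'E'
from h import *
state()
c=camera("wrist"); save(c,"w1"); print(np.round(-np.array(c["R"]).T@c["t"],3))
X=pts(c).reshape(-1,3); k=(abs(X[:,2]-.09)<.006)&(np.hypot(X[:,0]-.5,X[:,1]-.03)<.16); print(k.sum())
print(np.round(np.percentile(X[k],[1,99],axis=0),3)); r=X[k]; u=r[:,:2]@[.857,.515]; print(np.round(r[np.argsort(u)[-20::5]],3))
for b in boxes_of("bin_tab",c)[:2]: print(b["conf"],b["position"])
E
```

```text
t 3.33 p [0.5917 0.0801 0.161 ] R [[0.942, 0.336, -0.004], [0.336, -0.942, -0.0], [-0.004, -0.001, -1.0]] q [ 0.29  0.41 -0.63  1.62  0.26  1.2  -1.62] F [ 0.3 -0.3  0.9] w -0.00040577174902265144 0.0
[0.666 0.109 0.282]
5190
[[ 0.545 -0.056  0.085]
 [ 0.608  0.097  0.093]]
[[0.603 0.086 0.088]
 [0.609 0.076 0.09 ]
 [0.595 0.098 0.09 ]
 [0.603 0.085 0.089]]
0.63 [0.5665, 0.0331, 0.0877]
```

View pics/w1.png

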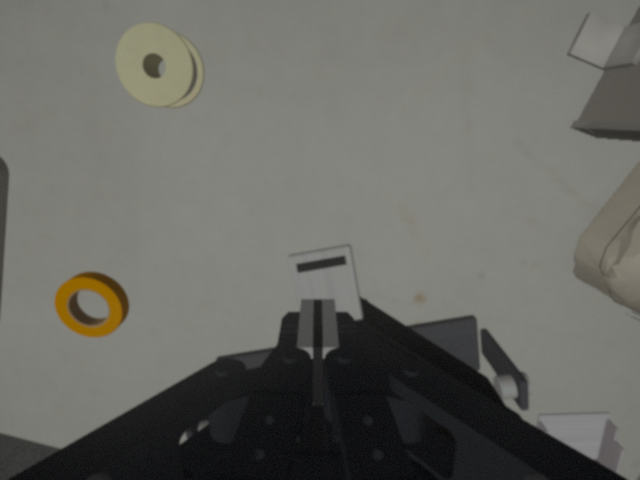

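The wrist view shows the tab under the fingertips at about (325,275). Its outer edge is 130 mm from the bin centre, which fits the given sizes. Pressing down now.

carry_out --pt "0 0 0.15 0 -1" --pt "0 0 0.3 0 -1" --pt "0 0 0.36 0 -1" --pt "0 0 0.42 0 -1" --pt "0 0 0.48 0 -1" --pt "0 0 0.53 0 -1" --pt "0 0 0.57 0 -1" --pt "0 0 0.58 0 -1" --pt "0 0 0.58 0 -1" --pt "0 0 0.58 0 -1"

```text
clock: 4.68
position: [0.5929, 0.0813, 0.078]
ee_rot: [0.985, 0.171, 0.001, 0.0]
ft_force: [-1.8, -2.1, 19.1]
grip_width: -0.002
grasp_force: 8.8
```

```bash
cat >> h.py <<'E'
def tilt(c):
    X=pts(c).reshape(-1,3); B=np.array([.4905,.02]); d=(X[:,:2]-B); a=np.radians(-14)
    e1=np.array([np.cos(a),np.sin(a)]); e2=np.array([-e1[1],e1[0]])
    u=d@e1; v=d@e2; k=(abs(u)<.058)&(abs(v)<.058)&(X[:,2]>.02)&(X[:,2]<.09)
    Q=np.stack([u[k],v[k],X[k,2]],1)
    for _ in range(6):
        A=np.c_[Q[:,:2],np.ones(len(Q))]; s=np.linalg.lstsq(A,Q[:,2],rcond=None)[0]; r=Q[:,2]-A@s; Q=Q[abs(r)<max(.003,1.5*r.std())]
    print("floor slopes u,v,z0",np.round(s,3),"tilt",round(float(np.arctan(np.hypot(s[0],s[1]))),3))
    return e1,e2,B
def balls(c,n=5):
    a=np.radians(-14); e1=np.array([np.cos(a),np.sin(a)]); e2=np.array([-e1[1],e1[0]])
    for b in boxes_of("ball0",c)[:n]:
        p=np.array(b["position"]); d=p[:2]-[.4905,.02]; print("ball",round(b["conf"],2),np.round(p,3),"bin uv",np.round([d@e1,d@e2],3))
E
python3 - <<'E'
from h import *
state()
c=camera("top"); save(c,"top1"); tilt(c); balls(c)
cv2.imwrite("pics/t1c.png",cv2.resize(c["img"][180:330,210:370,::-1],None,fx=4,fy=4))
E
```

```text
t 4.67 p [0.5929 0.0813 0.078 ] R [[0.942, 0.336, 0.002], [0.336, -0.942, -0.0], [0.001, 0.001, -1.0]] q [ 0.27  0.5  -0.6   1.69  0.32  1.04 -1.67] F [-1.8 -2.1 19.1] w -0.0018262716126602218 8.838870550389402
floor slopes u,v,z0 [0. 0. 0.] tilt 0.0
  ret = _var(a, axis=axis, dtype=dtype, out=out, ddof=ddof,
  arrmean = um.true_divide(arrmean, div, out=arrmean,
  ret = ret.dtype.type(ret / rcount)
```

View pics/t1c.png

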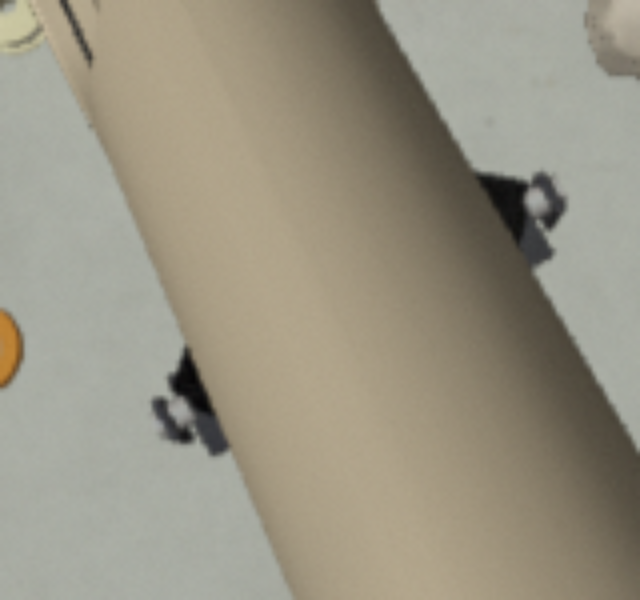

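The arm hides the bin from above, but the force of 19 N at the expected stop height says the bin is at its stop. I'll hold briefly, lift clear and look again.

carry_out --pt "0 0 0 0 -1" --pt "0 0 0 0 -1" --pt "0 0 0 0 -1" --pt "0 0 0 0 -1" --pt "0 0 -0.3 0 -1" --pt "0 0 -0.7 0 -1" --pt "-0.4 0.1 -0.9 0 -1" --pt "-0.8 0.2 -0.9 0 -1" --pt "-1 0.28 -0.9 0 -1" --pt "-1 0.28 -0.9 0 -1"

```text
clock: 6.02
position: [0.4626, -0.0111, 0.2106]
ee_rot: [0.986, 0.169, -0.001, 0.001]
ft_force: [0.5, 0.0, 0.6]
grip_width: 0.0
grasp_force: 0.0
```

```bash
python3 - <<'E' 2>/dev/null
from h import *
state()
for n in ("scene","wrist","top"):
    c=camera(n); print(n); 
    if n=="wrist": save(c,"w2")
    try: tilt(c)
    except Exception as e: print(e)
    balls(c)
E
```

```text
t 6.03 p [ 0.4626 -0.0111  0.2106] R [[0.943, 0.333, -0.003], [0.333, -0.943, -0.002], [-0.003, 0.001, -1.0]] q [ 0.56  0.04 -0.64  1.9   0.03  1.21 -1.32] F [0.5 0.  0.6] w 0.00039892124328337717 0.0
scene
floor slopes u,v,z0 [-0.221 -0.215  0.05 ] tilt 0.299
wrist
floor slopes u,v,z0 [-0.222 -0.217  0.05 ] tilt 0.301
ball 0.94 [0.536 0.044 0.046] bin uv [0.039 0.034]
ball 0.74 [0.538 0.06  0.044] bin uv [0.037 0.051]
ball 0.71 [0.55  0.044 0.044] bin uv [0.052 0.038]
top
floor slopes u,v,z0 [-0.18  -0.549  0.068] tilt 0.524
```

View pics/w2.png

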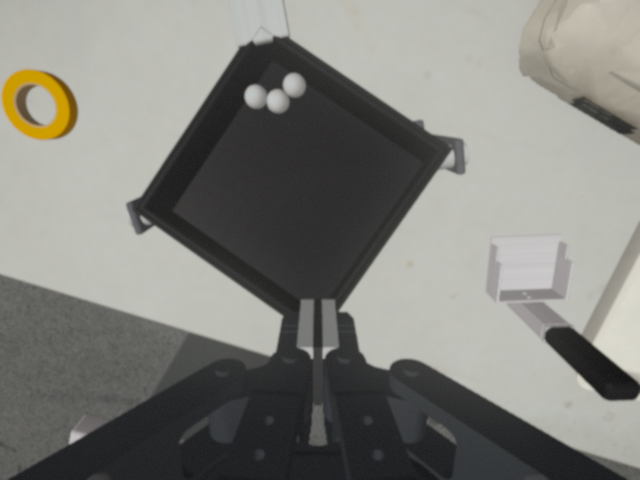

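The wrist view shows the bin tipped 0.30 rad with all three balls in the low corner at about (256,96), (278,101) and (294,84). The tool can't tilt, so I'll bring the bin nearly back to level by pressing the opposite rim corner. That lets the upright scoop lie flat on the bin floor.

carry_out --pt "-0.2 -0.01 0.2 0 -1" --pt "-0.34 -0.01 0.4 0 -1" --pt "-0.34 -0.01 0.46 0 -1" --pt "-0.34 -0.01 0.5 0 -1" --pt "-0.34 -0.01 0.54 0 -1" --pt "-0.34 -0.01 0.58 0 -1" --pt "-0.34 -0.01 0.6 0 -1" --pt "-0.34 -0.01 0.62 0 -1" --pt "-0.34 -0.01 0.635 0 -1" --pt "-0.34 -0.01 0.645 0 -1" --pt "-0.34 -0.01 0.645 0 -1"

```text
clock: 7.7
position: [0.4182, -0.0244, 0.1155]
ee_rot: [0.985, 0.171, 0.001, 0.0]
ft_force: [-1.1, -1.1, 2.4]
grip_width: -0.004
grasp_force: 1.4
```

```bash
python3 - <<'E' 2>/dev/null
from h import *
state()
for n in ("scene","wrist"):
    c=camera(n); print(n); 
    tilt(c); balls(c)
E
```

```text
t 7.7 p [ 0.4182 -0.0244  0.1155] R [[0.942, 0.337, 0.001], [0.337, -0.942, -0.0], [0.001, 0.0, -1.0]] q [ 0.58  0.05 -0.63  2.11  0.04  0.99 -1.3 ] F [-1.1 -1.1  2.4] w -0.003989235866007105 1.363855812815018
scene
floor slopes u,v,z0 [-0.029 -0.022  0.051] tilt 0.036
wrist
floor slopes u,v,z0 [-0.028 -0.027  0.05 ] tilt 0.039
```

carry_out --pt "0 0 0.01 0 -1" --pt "0 0 0.018 0 -1" --pt "0 0 0.018 0 -1" --pt "0 0 0 0 -1" --pt "0 0 -0.3 0 -1" --pt "0 0 -0.7 0 -0.2" --pt "0 0 -0.8 0 0.2" --pt "0 0 -0.8 0 0.2"

```text
clock: 8.9
position: [0.4172, -0.0246, 0.2351]
ee_rot: [0.985, 0.171, 0.001, 0.0]
ft_force: [-0.2, 0.0, -0.4]
grip_width: 0.599
grasp_force: 0.0
```

```bash
python3 - <<'E' 2>/dev/null
from h import *
o,R=state()
c=camera("wrist"); save(c,"w3"); tilt(c); balls(c)
X=pts(c).reshape(-1,3)
c2=camera("top"); Y=pts(c2).reshape(-1,3)
for Z in (X,Y):
    g=Z[(abs(Z[:,0]-.47)<.09)&(abs(Z[:,1]+.2)<.07)]
    for lo,hi in((.12,.14),(.018,.03)):
        k=g[(g[:,2]>lo)&(g[:,2]<hi)][:,:2].astype(np.float32); print(lo,len(k),cv2.minAreaRect(k) if len(k)>3 else k)
T=np.array([.449,-.2105,.11])
print("delta frac",np.round(R.T@(T-o["position"])/.15,3))
E
```

```text
t 8.9 p [ 0.4172 -0.0246  0.2351] R [[0.942, 0.336, 0.002], [0.336, -0.942, -0.0], [0.002, 0.001, -1.0]] q [ 0.61 -0.1  -0.61  1.97 -0.06  1.26 -1.21] F [-0.2  0.  -0.4] w 0.5991188721222076 0.0
floor slopes u,v,z0 [-0.003 -0.003  0.05 ] tilt 0.004
ball 0.96 [0.536 0.046 0.064] bin uv [0.038 0.036]
ball 0.64 [0.551 0.043 0.059] bin uv [0.053 0.037]
ball 0.17 [0.489 0.016 0.049] bin uv [-0.001 -0.004]
0.12 1085 ((0.4495306611061096, -0.21079568564891815), (0.014238573610782623, 0.02301039546728134), 24.19540786743164)
0.018 946 ((0.48426520824432373, -0.2276914268732071), (0.05186229199171066, 0.12261214852333069), 31.701107025146484)
0.12 91 ((0.44962331652641296, -0.21104462444782257), (0.013759294524788857, 0.021513666957616806), 21.755834579467773)
0.018 93 ((0.49252253770828247, -0.2400537133216858), (0.03799096867442131, 0.1411494016647339), 54.11680603027344)
delta frac [-0.219  1.238  0.835]
```

View pics/w3.png

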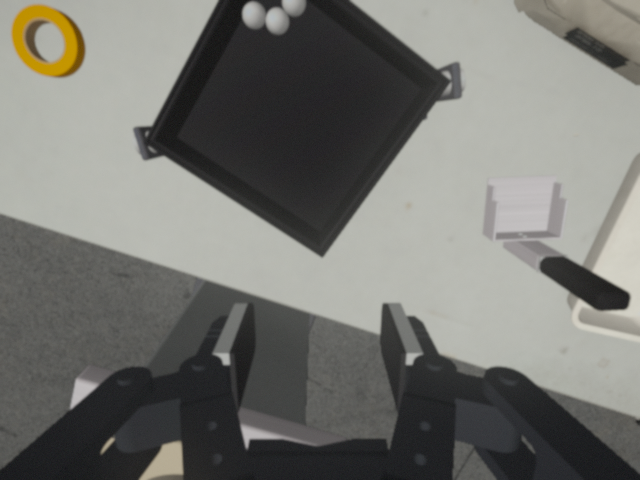

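The wrist view shows the bin level (about 0.004 rad), the balls still clustered at about (253,15), (278,21) and (293,5), and the scoop grip at about (585,280). I'm going for the scoop.

carry_out --pt "-0.1 0.4 0 -0.05 0.2" --pt "-0.219 0.8 0 -0.1 0.2" --pt "-0.219 0.9 0 -0.1 0.2" --pt "-0.219 0.9 0 -0.1 0.2"

```text
clock: 9.55
position: [0.4307, -0.1628, 0.2332]
ee_rot: [0.981, 0.196, -0.001, -0.001]
ft_force: [-1.1, 0.5, -0.0]
grip_width: 0.602
grasp_force: 0.0
```

carry_out --pt "-0.01 0.25 0 0 0.2" --pt "-0.018 0.338 0.1 0 0.2" --pt "-0.018 0.338 0.3 0 0.2" --pt "-0.018 0.338 0.3 0 0.2"

```text
clock: 10.05
position: [0.4467, -0.2085, 0.1871]
ee_rot: [0.98, 0.197, -0.002, -0.002]
ft_force: [-0.1, -0.5, 0.5]
grip_width: 0.596
grasp_force: 0.0
```

```bash
python3 - <<'E' 2>/dev/null
from h import *
o,R=state()
c=camera("wrist"); Z=pts(c).reshape(-1,3)
g=Z[(abs(Z[:,0]-.45)<.03)&(abs(Z[:,1]+.21)<.03)]
k=g[(g[:,2]>.127)&(g[:,2]<.14)][:,:2].astype(np.float32); r=cv2.minAreaRect(k);print(len(k),r)
print("delta frac",np.round(R.T@(np.array([*r[0],.115])-o["position"])/.15,3))
E
```

```text
t 10.05 p [ 0.4467 -0.2085  0.1871] R [[0.922, 0.387, -0.004], [0.387, -0.922, 0.003], [-0.003, -0.004, -1.0]] q [ 0.75  0.12 -0.43  1.87  0.05  1.17 -0.87] F [-0.1 -0.5  0.5] w 0.5964551470596327 0.0
1203 ((0.4497784972190857, -0.21161003410816193), (0.014133326709270477, 0.021944424137473106), 23.47553062438965)
delta frac [0.012 0.029 0.48 ]
```

carry_out --pt "0.01 0.027 0.2 0 0.2" --pt "0.01 0.027 0.4 0 0.2" --pt "0.01 0.027 0.48 0 0.2" --pt "0.01 0.027 0.48 0 0.2" --pt "0.01 0.027 0.48 0 -1" --pt "0.01 0.027 0.48 0 -1" --pt "0.01 0.027 0.48 0 -1" --pt "0.01 0.027 0.48 0 -1" --pt "0.01 0.027 0.48 0 -1" --force 80

```text
clock: 11.22
position: [0.4517, -0.2141, 0.1189]
ee_rot: [0.981, 0.196, 0.001, 0.001]
ft_force: [-1.6, 0.8, 6.7]
grip_width: 0.252
grasp_force: 77.9
```

carry_out --pt "0 0 -0.15 0 -1" --pt "0 0 -0.4 0 -1" --pt "0 0 -0.7 0.2 -1" --pt "0 0 -0.8 0.5 -1" --pt "0 0 -0.8 0.8 -1" --pt "0 0 -0.8 0.9 -1" --pt "0 0 -0.8 0.9 -1"

```text
clock: 12.1
position: [0.4509, -0.2139, 0.2378]
ee_rot: [0.999, -0.038, 0.0, 0.0]
ft_force: [-0.7, -0.3, -0.3]
grip_width: 0.249
grasp_force: 78.4
```

```bash
cat >> h.py <<'E'
def scoop(c,p):
    Z=pts(c).reshape(-1,3); g=Z[(np.hypot(Z[:,0]-p[0],Z[:,1]-p[1])<.09)&(Z[:,2]<p[2]-.06)&(Z[:,2]>p[2]-.13)]
    return g
E
python3 - <<'E' 2>/dev/null
from h import *
o,R=state(); print("yaw",np.degrees(np.arctan2(R[1,0],R[0,0])))
for n in ("top","scene"):
    c=camera(n); g=scoop(c,o["position"]); print(n,len(g),np.round(np.percentile(g,[2,50,98],axis=0),4).tolist()) if len(g) else None
    q=(g-o["position"])@R; # tool frame
    print(np.round(np.percentile(q,[1,10,50,90,99],axis=0),4).tolist())
    f=q[(q[:,0]>.012)&(q[:,0]<.058)&(abs(q[:,1])<.027)&(q[:,2]>.095)]
    A=np.c_[f[:,:2],np.ones(len(f))]; print(len(f),"floor fit",np.round(np.linalg.lstsq(A,f[:,2],rcond=None)[0],4))
E
```

```text
t 12.1 p [ 0.4509 -0.2139  0.2378] R [[0.997, -0.075, 0.0], [-0.075, -0.997, -0.0], [0.0, 0.0, -1.0]] q [ 0.73  0.09 -0.4   1.79  0.04  1.27 -1.32] F [-0.7 -0.3 -0.3] w 0.24900497347784903 78.44122409820557
yaw -4.32806689238742
top 511 [[0.4421, -0.2438, 0.1169], [0.4948, -0.2089, 0.12], [0.5102, -0.1816, 0.161]]
[[-0.0092, -0.0338, 0.0677], [0.0065, -0.0329, 0.098], [0.0431, -0.0074, 0.1178], [0.0558, 0.0184, 0.12], [0.0586, 0.0269, 0.1212]]
348 floor fit [-0.0098  0.0021  0.1186]
scene 414 [[0.4412, -0.2483, 0.1194], [0.4758, -0.2058, 0.13], [0.508, -0.1827, 0.1736]]
[[-0.01, -0.0324, 0.0624], [-0.0081, -0.0307, 0.0787], [0.0252, -0.0083, 0.1078], [0.0504, 0.0283, 0.117], [0.0581, 0.0321, 0.1187]]
107 floor fit [ 0.015  -0.045   0.1156]
```

```bash
cat >> h.py <<'E'
def walls(c):
    X=pts(c).reshape(-1,3); a=np.radians(-14); e1=np.array([np.cos(a),np.sin(a)]); e2=np.array([-e1[1],e1[0]])
    k=abs(X[:,2]-.09)<.005; d=X[k,:2]-[.4905,.02]; u=d@e1; v=d@e2
    for nm,p,s in (("+x",u,v),("-x",-u,v),("+y",v,u),("-y",-v,u)):
        m=(p>.058)&(p<.078)&(abs(s)<.055)
        if m.sum()>20: f=np.polyfit(s[m],p[m],1); print(nm,m.sum(),"mid",np.round(np.median(p[m]),4),"slope",np.round(f[0],4))
E
python3 - <<'E' 2>/dev/null
from h import *
c=camera("top"); walls(c); tilt(c); balls(c); c=camera("scene"); walls(c); balls(c)
E
```

```text
+x 202 mid 0.0681 slope 0.0174
-x 196 mid 0.0705 slope -0.0111
+y 196 mid 0.069 slope -0.0042
-y 193 mid 0.0698 slope 0.0093
floor slopes u,v,z0 [-0.001 -0.001  0.049] tilt 0.002
ball 0.62 [0.555 0.045 0.06 ] bin uv [0.057 0.04 ]
+x 124 mid 0.0674 slope 0.0251
-x 134 mid 0.071 slope -0.0105
+y 135 mid 0.068 slope 0.0051
-y 120 mid 0.0701 slope 0.0093
ball 0.7 [ 0.463 -0.206  0.134] bin uv [ 0.028 -0.226]
```

carry_out --pt "-0.03 -0.2 0 0.08 -1" --pt "-0.07 -0.45 0 0.17 -1" --pt "-0.12 -0.7 0 0.27 -1" --pt "-0.151 -0.917 0 0.342 -1" --pt "-0.151 -0.917 0 0.342 -1"

```text
clock: 13.02
position: [0.4389, -0.0727, 0.2378]
ee_rot: [0.992, -0.125, 0.0, 0.0]
ft_force: [0.2, -0.0, -0.8]
grip_width: 0.244
grasp_force: 78.6
```

carry_out --pt "-0.04 -0.2 0 0 -1" --pt "-0.09 -0.5 0 0 -1" --pt "-0.13 -0.75 0 0 -1" --pt "-0.164 -0.903 0 0 -1" --pt "-0.164 -0.903 0 0 -1" --pt "-0.164 -0.903 0 0 -1"

```text
clock: 13.78
position: [0.4494, 0.0609, 0.2374]
ee_rot: [0.992, -0.128, -0.0, 0.0]
ft_force: [-0.0, -0.5, -1.9]
grip_width: 0.247
grasp_force: 78.7
```

```bash
cat >> h.py <<'E'
C0=np.array([.489,.0175]); AY=np.radians(-14.6); E1=np.array([np.cos(AY),np.sin(AY)]); E2=np.array([-E1[1],E1[0]])
def uv(p): d=np.asarray(p)[...,:2]-C0; return np.stack([d@E1,d@E2],-1)
E
python3 - <<'E' 2>/dev/null
from h import *
o,R=state(); print("yaw",np.degrees(np.arctan2(R[1,0],R[0,0])),"tcp uv",uv(o["position"]))
for n in ("wrist","scene","top"):
    c=camera(n); save(c,"in_"+n); print(n); walls(c); balls(c)
    g=scoop(c,o["position"]); q=(g-o["position"])@R; f=q[abs(q[:,2]-.1)<.012]; f=q[(q[:,2]<.122)&(q[:,2]>.09)&(q[:,0]<.066)]
    if len(f): print("scoop tool xy pct",len(f),np.round(np.percentile(f[:,:2],[1,50,99],axis=0),4).tolist())
E
```

```text
t 13.78 p [0.4494 0.0609 0.2374] R [[0.967, -0.253, -0.0], [-0.253, -0.967, -0.0], [-0.0, 0.0, -1.0]] q [ 0.46 -0.   -0.68  1.88 -0.    1.26 -2.05] F [-0.  -0.5 -1.9] w 0.24664214379314142 78.74345183372498
yaw -14.677594441156705 tcp uv [-0.04927696  0.03204838]
wrist
+x 2361 mid 0.0676 slope 0.0213
-x 1127 mid 0.0697 slope -0.0113
+y 1388 mid 0.0692 slope -0.0269
-y 2023 mid 0.069 slope 0.011
ball 0.93 [0.541 0.065 0.062] bin uv [0.038 0.056]
ball 0.87 [0.556 0.045 0.063] bin uv [0.057 0.04 ]
ball 0.72 [0.536 0.049 0.064] bin uv [0.038 0.039]
ball 0.38 [ 0.515 -0.002  0.047] bin uv [ 0.029 -0.015]
scoop tool xy pct 10522 [[0.0042, -0.0318], [0.0288, -0.0017], [0.0574, 0.0287]]
scene
+x 117 mid 0.0674 slope 0.0238
-x 131 mid 0.0707 slope -0.0143
+y 135 mid 0.0682 slope 0.001
-y 89 mid 0.0705 slope 0.0139
scoop tool xy pct 413 [[-0.0098, -0.0315], [0.0283, -0.0083], [0.0585, 0.0307]]
top
+x 143 mid 0.0681 slope 0.0144
-x 34 mid 0.0707 slope -0.0312
-y 192 mid 0.0697 slope 0.0099
```

View pics/in_wrist.png

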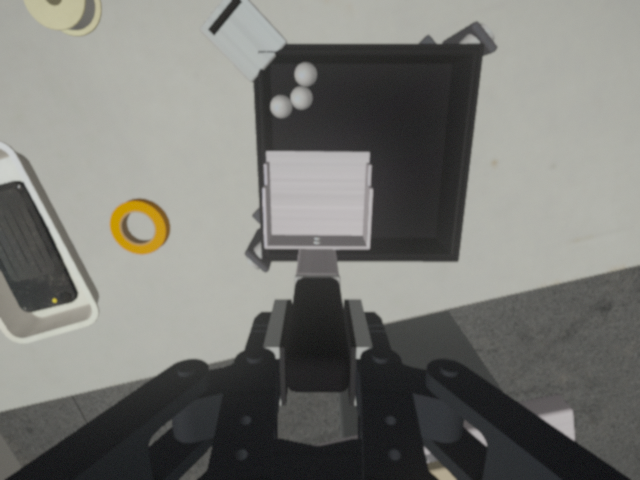

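The wrist view shows the scoop over the bin with its front edge at about row 152 and the balls ahead at (281,106), (302,98) and (305,74). The left wall runs along column 262. Lowering the scoop behind the balls.

carry_out --pt "0 -0.013 0.1 0 -1" --pt "0 -0.013 0.22 0 -1" --pt "0 -0.013 0.33 0 -1" --pt "0 -0.013 0.4 0 -1" --pt "0 -0.013 0.44 0 -1" --pt "0 -0.013 0.455 0 -1" --pt "0 -0.013 0.46 0 -1" --pt "0 -0.013 0.46 0 -1"

```text
clock: 15.08
position: [0.4499, 0.0641, 0.169]
ee_rot: [0.992, -0.127, 0.0, 0.0]
ft_force: [-1.2, 0.5, 2.3]
grip_width: 0.246
grasp_force: 79.2
```

```bash
python3 - <<'E' 2>/dev/null
from h import *
o,R=state(); print("tcp uv",uv(o["position"]))
c=camera("wrist"); save(c,"w5"); walls(c); balls(c); tilt(c)
q=(pts(c).reshape(-1,3)-o["position"])@R
f=q[(abs(q[:,1])<.026)&(q[:,0]>.012)&(q[:,0]<.055)&(abs(q[:,2]-.117)<.008)]
print("scoop floor fit (pitch,roll,z)",np.round(np.linalg.lstsq(np.c_[f[:,:2],np.ones(len(f))],f[:,2],rcond=None)[0],4))
E
```

```text
t 15.07 p [0.4499 0.0641 0.169 ] R [[0.968, -0.252, 0.001], [-0.252, -0.968, -0.0], [0.001, 0.0, -1.0]] q [ 0.44  0.07 -0.7   1.97  0.05  1.12 -2.1 ] F [-1.2  0.5  2.3] w 0.24589768834647743 79.18783664703369
tcp uv [-0.04959848  0.03526363]
+x 4621 mid 0.0677 slope 0.0187
-x 1873 mid 0.0689 slope -0.0212
+y 3279 mid 0.0682 slope -0.0015
-y 3779 mid 0.0685 slope 0.0117
ball 0.91 [0.554 0.047 0.062] bin uv [0.055 0.041]
ball 0.81 [0.534 0.065 0.065] bin uv [0.032 0.054]
ball 0.57 [0.537 0.046 0.064] bin uv [0.039 0.037]
floor slopes u,v,z0 [-0.013  0.009  0.051] tilt 0.015
scoop floor fit (pitch,roll,z) [0.0024 0.0021 0.1167]
```

carry_out --pt "0.03 0 0 0 -1" --pt "0.06 0 0 0 -1" --pt "0.09 0 0 0 -1" --pt "0.12 0 0 0 -1" --pt "0.15 0 0 0 -1" --pt "0.18 0 0 0 -1" --pt "0.21 0 0 0 -1" --pt "0.24 0 0 0 -1" --pt "0.27 0 0 0 -1" --pt "0.29 0 0 0 -1" --pt "0.29 0 0 0 -1"

```text
clock: 16.55
position: [0.492, 0.0532, 0.1688]
ee_rot: [0.992, -0.127, 0.0, -0.0]
ft_force: [-1.6, 0.4, 5.6]
grip_width: 0.244
grasp_force: 79.5
```

```bash
python3 - <<'E' 2>/dev/null
from h import *
o,R=state(); print("tcp uv",uv(o["position"]))
c=camera("wrist"); save(c,"w6"); walls(c); balls(c); tilt(c)
for b in boxes_of("ball0",c)[:3]: print("tool",np.round((np.array(b["position"])-o["position"])@R,4))
E
```

```text
t 16.55 p [0.492  0.0532 0.1688] R [[0.968, -0.252, 0.0], [-0.252, -0.968, -0.0], [0.0, -0.0, -1.0]] q [ 0.43  0.17 -0.68  1.88  0.12  1.13 -2.12] F [-1.6  0.4  5.6] w 0.24356122665317362 79.54713463783264
tcp uv [-0.00604169  0.03527759]
+x 3453 mid 0.0683 slope 0.02
-x 565 mid 0.068 slope 0.0189
+y 2322 mid 0.0683 slope -0.0032
-y 3146 mid 0.0684 slope 0.0116
ball 0.74 [0.557 0.043 0.06 ] bin uv [0.058 0.039]
ball 0.59 [0.537 0.05  0.066] bin uv [0.038 0.04 ]
ball 0.57 [0.563 0.059 0.063] bin uv [0.061 0.055]
floor slopes u,v,z0 [-0.001  0.012  0.051] tilt 0.012
tool [ 0.0649 -0.0067  0.109 ]
tool [ 0.0448 -0.008   0.1024]
tool [ 0.0676 -0.0236  0.1054]
```

View pics/w6.png

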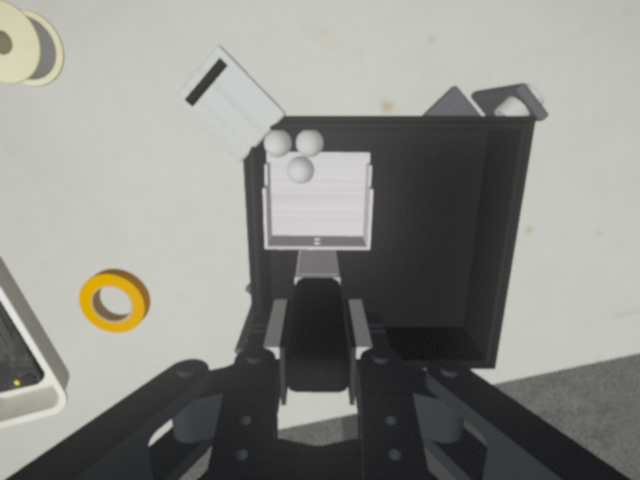

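The wrist view shows one ball already in the cup at (300,170) and two at the lip against the far wall at (277,143) and (309,142). I'll push the last stretch.

carry_out --pt "0.02 0 0 0 -1" --pt "0.04 0 0 0 -1" --pt "0.055 0 0 0 -1" --pt "0.07 0 0 0 -1" --pt "0.08 0 0 0 -1" --pt "0.08 0 0 0 -1"

```text
clock: 17.45
position: [0.5032, 0.0503, 0.1688]
ee_rot: [0.992, -0.127, -0.0, 0.0]
ft_force: [-4.6, 0.1, 6.6]
grip_width: 0.246
grasp_force: 79.8
```

```bash
python3 - <<'E' 2>/dev/null
from h import *
o,R=state(); print("tcp uv",uv(o["position"]))
c=camera("wrist"); save(c,"w7"); walls(c); balls(c); tilt(c)
for b in boxes_of("ball0",c)[:3]: print("tool",np.round((np.array(b["position"])-o["position"])@R,4))
E
```

```text
t 17.45 p [0.5032 0.0503 0.1688] R [[0.968, -0.252, -0.0], [-0.252, -0.968, -0.0], [-0.0, 0.0, -1.0]] q [ 0.42  0.2  -0.67  1.85  0.14  1.14 -2.12] F [-4.6  0.1  6.6] w 0.24570486306083966 79.8057210445404
tcp uv [0.00545972 0.03536683]
+x 3261 mid 0.0684 slope 0.0232
+y 1973 mid 0.0683 slope -0.002
-y 3006 mid 0.0684 slope 0.0116
ball 0.85 [0.56  0.057 0.064] bin uv [0.059 0.053]
ball 0.69 [0.553 0.043 0.064] bin uv [0.055 0.037]
ball 0.6 [0.544 0.05  0.069] bin uv [0.044 0.042]
floor slopes u,v,z0 [-0.     0.01   0.051] tilt 0.01
tool [ 0.0536 -0.021   0.1045]
tool [ 0.0499 -0.005   0.1044]
tool [ 0.0391 -0.0102  0.1   ]
```

All three balls are on the scoop floor behind the front edge (tool x 39–54 mm, edge at 61). Next I'll lift along the wall, nose 6 mm over the rim and press lightly with a soft grip. That should pitch the mouth slightly up so the balls roll back.

carry_out --pt "-0.005 0 -0.01 0 -1" --pt "-0.005 0 -0.04 0 -1" --pt "-0.005 0 -0.1 0 -1" --pt "-0.005 0 -0.17 0 -1" --pt "-0.005 0 -0.24 0 -1" --pt "-0.003 0 -0.29 0 -1" --pt "0.015 0 -0.31 0 -1" --pt "0.04 0 -0.3 0 -1" --pt "0.045 0 -0.27 0 -1" --pt "0.045 0 -0.25 0 -1" --force 20

```text
clock: 18.85
position: [0.5107, 0.0489, 0.2067]
ee_rot: [0.992, -0.127, 0.001, -0.0]
ft_force: [0.8, 2.2, 6.3]
grip_width: 0.245
grasp_force: 79.4
```

```bash
cat >> h.py <<'E'
def cup():
    o,R=state(); print("tcp uv",uv(o["position"]))
    c=camera("wrist"); tilt(c)
    q=(pts(c).reshape(-1,3)-o["position"])@R
    f=q[(abs(q[:,1])<.026)&(q[:,0]>.012)&(q[:,0]<.057)&(abs(q[:,2]-.115)<.015)]
    for _ in range(8):
        A=np.c_[f[:,:2],np.ones(len(f))]; s=np.linalg.lstsq(A,f[:,2],rcond=None)[0]; r=f[:,2]-A@s; f=f[abs(r)<max(.0015,1.5*r.std())]
    print("scoop floor (mouth-down slope, roll, z)",np.round(s,3))
    for b in boxes_of("ball0",c)[:5]: print(round(b["conf"],2),"ball tool",np.round((np.array(b["position"])-o["position"])@R,3),np.round(b["position"],3))
    return c
E
python3 -c "
from h import *
c=cup(); save(c,'w8')" 2>/dev/null
```

```text
t 18.85 p [0.5107 0.0489 0.2067] R [[0.968, -0.252, 0.002], [-0.252, -0.968, 0.0], [0.002, -0.001, -1.0]] q [ 0.43  0.18 -0.67  1.79  0.12  1.22 -2.1 ] F [0.8 2.2 6.3] w 0.24536144213084446 79.37106728553772
tcp uv [0.01306304 0.03586413]
floor slopes u,v,z0 [-0.029 -0.026  0.051] tilt 0.039
scoop floor (mouth-down slope, roll, z) [-0.005  0.008  0.117]
0.77 ball tool [ 0.051 -0.004  0.105] [0.561 0.04  0.102]
0.76 ball tool [ 0.04  -0.008  0.104] [0.551 0.047 0.103]
```

View pics/w8.png

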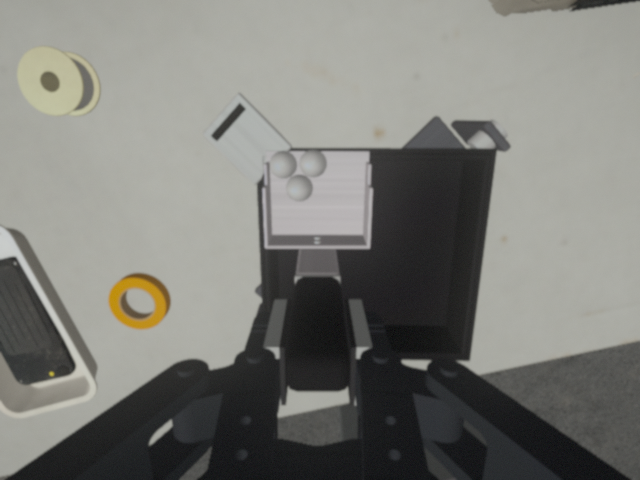

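The wrist view shows all three balls at rest in the cup at (283,163), (312,163) and (299,188), with the front edge on the rim. The grip force hasn't eased, so I'll nudge the gripper command.

carry_out --pt "0 0 0 0 -0.9" --pt "0 0 0 0 -0.9" --force 25

```text
clock: 19.2
position: [0.5104, 0.0488, 0.2065]
ee_rot: [0.992, -0.127, 0.001, -0.0]
ft_force: [3.6, 2.3, 3.2]
grip_width: 0.249
grasp_force: 79.0
```

carry_out --pt "0 0 -0.01 0 -0.9" --pt "0 0 -0.03 0 -0.9" --pt "0.005 0 -0.06 0 -0.9" --pt "0.02 0 -0.1 0 -0.9" --pt "0.04 0 -0.14 0 -0.9" --pt "0.06 0 -0.17 0 -0.9" --pt "0.075 0 -0.19 0 -0.9" --pt "0.08 0 -0.2 0 -0.9" --pt "0.08 0 -0.2 0 -0.9"

```text
clock: 20.32
position: [0.5216, 0.0454, 0.236]
ee_rot: [0.992, -0.127, -0.0, 0.0]
ft_force: [0.3, 0.6, -2.0]
grip_width: 0.25
grasp_force: 78.3
```

```bash
python3 -c "
from h import *
c=cup(); save(c,'w9')
c=camera('top'); P=pts(c); m=outline_of('tray_empty',c)[0]['region']; Q=P[m&(c['depth']>0)]; Q=Q[Q[:,2]>.022]; r=cv2.minAreaRect(Q[:,:2].astype(np.float32)); print('tray rim',len(Q),r)
" 2>/dev/null
```

```text
t 20.32 p [0.5216 0.0454 0.236 ] R [[0.968, -0.252, -0.0], [-0.252, -0.968, -0.0], [-0.0, 0.0, -1.0]] q [ 0.43  0.18 -0.67  1.72  0.11  1.28 -2.09] F [ 0.3  0.6 -2. ] w 0.25006410587827743 78.28790545463562
tcp uv [0.02447414 0.03521431]
floor slopes u,v,z0 [-0.032 -0.031  0.051] tilt 0.045
scoop floor (mouth-down slope, roll, z) [-0.001  0.009  0.117]
0.89 ball tool [ 0.049 -0.007  0.107] [0.57  0.04  0.129]
0.89 ball tool [ 0.052 -0.022  0.105] [0.578 0.053 0.131]
0.76 ball tool [ 0.035 -0.008  0.103] [0.558 0.045 0.133]
0.59 ball tool [-0.09  -0.16   0.226] [0.475 0.223 0.01 ]
tray rim 876 ((0.48892730474472046, -0.32287293672561646), (0.18024426698684692, 0.104736328125), 6.173608303070068)
```

All three balls are being carried. Moving sideways gently towards the tray.

carry_out --pt "0 0.01 0 0 -0.9" --pt "0 0.03 0 0 -0.9" --pt "0 0.06 0 0 -0.9" --pt "0 0.1 0 0 -0.9" --pt "0 0.15 0 0 -0.9" --pt "0 0.21 0 0 -0.9" --pt "0 0.27 0 0 -0.9" --pt "0 0.34 0 0 -0.9" --pt "0 0.41 0 0 -0.9" --pt "0 0.48 0 0 -0.9" --pt "0 0.55 0 0 -0.9" --pt "0 0.62 0 0 -0.9" --pt "0 0.69 0 0 -0.9" --pt "0 0.76 0 0 -0.9" --pt "0 0.83 0 0 -0.9"

```text
clock: 22.4
position: [0.49, -0.0758, 0.2361]
ee_rot: [0.992, -0.127, 0.0, 0.0]
ft_force: [0.3, 0.2, -1.2]
grip_width: 0.24
grasp_force: 78.3
```

carry_out --pt "0 0.07 0 0 -0.9" --pt "0 0.14 0 0 -0.9" --pt "0 0.21 0 0 -0.9" --pt "0 0.28 0 0 -0.9" --pt "0 0.35 0 0 -0.9" --pt "0 0.41 0 0 -0.9" --pt "0 0.46 0 0 -0.9" --pt "0 0.5 0 0 -0.9" --pt "0 0.52 0 0 -0.9" --pt "0 0.53 0 0 -0.9" --pt "0 0.53 0 0 -0.9"

```text
clock: 23.78
position: [0.4701, -0.1519, 0.236]
ee_rot: [0.992, -0.127, 0.0, 0.0]
ft_force: [-0.4, -0.5, -1.4]
grip_width: 0.246
grasp_force: 78.3
```

```bash
python3 -c "
from h import *
c=cup(); save(c,'w10')" 2>/dev/null
```

```text
t 23.77 p [ 0.4701 -0.1519  0.236 ] R [[0.968, -0.252, 0.0], [-0.252, -0.968, -0.0], [0.0, -0.0, -1.0]] q [ 0.7   0.09 -0.5   1.8   0.04  1.27 -1.64] F [-0.4 -0.5 -1.4] w 0.2463380308679356 78.28826665878296
tcp uv [ 0.0244188  -0.16868968]
floor slopes u,v,z0 [-0.033 -0.032  0.05 ] tilt 0.045
scoop floor (mouth-down slope, roll, z) [-0.001  0.008  0.117]
0.85 ball tool [ 0.052 -0.004  0.106] [ 0.521 -0.161  0.13 ]
0.78 ball tool [ 0.032 -0.007  0.101] [ 0.503 -0.153  0.135]
0.76 ball tool [ 0.054 -0.019  0.105] [ 0.527 -0.147  0.131]
```

carry_out --pt "0.01 0.01 0 -0.01 -0.9" --pt "0.025 0.03 0 -0.03 -0.9" --pt "0.04 0.06 0 -0.07 -0.9" --pt "0.055 0.1 0 -0.12 -0.9" --pt "0.07 0.15 0 -0.17 -0.9" --pt "0.085 0.21 0 -0.22 -0.9" --pt "0.1 0.27 0 -0.27 -0.9" --pt "0.115 0.34 0 -0.32 -0.9" --pt "0.13 0.41 0 -0.37 -0.9" --pt "0.145 0.48 0 -0.42 -0.9" --pt "0.16 0.55 0 -0.47 -0.9" --pt "0.175 0.62 0 -0.52 -0.9" --pt "0.19 0.69 0 -0.57 -0.9" --pt "0.205 0.76 0 -0.62 -0.9" --pt "0.22 0.82 0 -0.65 -0.9" --pt "0.235 0.87 0 -0.67 -0.9" --pt "0.245 0.91 0 -0.685 -0.9" --pt "0.253 0.935 0 -0.69 -0.9" --pt "0.258 0.95 0 -0.69 -0.9" --pt "0.26 0.95 0 -0.69 -0.9"

```text
clock: 26.38
position: [0.4719, -0.2997, 0.2361]
ee_rot: [0.999, 0.053, -0.0, 0.0]
ft_force: [0.1, 0.2, -1.6]
grip_width: 0.245
grasp_force: 78.3
```

```bash
python3 -c "
from h import *
c=cup(); save(c,'w11')
o=manip.get_obs(); R=Ro.from_quat(o['ee_rot']).as_matrix(); q=(pts(c).reshape(-1,3)-o['position'])
X=pts(c).reshape(-1,3); k=(abs(X[:,2]-.029)<.004)&(abs(X[:,0]-.489)<.13)&(abs(X[:,1]+.326)<.09); print('tray rim wrist',k.sum(),cv2.minAreaRect(X[k,:2].astype(np.float32)))
t=np.array([.994,.108]); T=np.array([.489,-.3255])-.015*t; print('frac',np.round(R.T@(np.array([*T,.236])-o['position'])/.15,3))
" 2>/dev/null
```

```text
t 26.38 p [ 0.4719 -0.2997  0.2361] R [[0.994, 0.106, -0.0], [0.106, -0.994, -0.0], [-0.0, 0.0, -1.0]] q [ 0.85  0.23 -0.42  1.65  0.1   1.29 -1.05] F [ 0.1  0.2 -1.6] w 0.2447900907738104 78.28952550888062
tcp uv [ 0.06338796 -0.31128991]
floor slopes u,v,z0 [0. 0. 0.] tilt 0.0
scoop floor (mouth-down slope, roll, z) [0.    0.009 0.117]
0.69 ball tool [ 0.055 -0.018  0.108] [ 0.525 -0.276  0.128]
0.64 ball tool [ 0.036 -0.01   0.104] [ 0.507 -0.286  0.132]
0.58 ball tool [ 0.055 -0.008  0.106] [ 0.525 -0.286  0.13 ]
tray rim wrist 4552 ((0.5120768547058105, -0.31826096773147583), (0.2356109470129013, 0.11896444857120514), 12.445250511169434)
frac [-0.005  0.185  0.001]
```

View pics/w11.png

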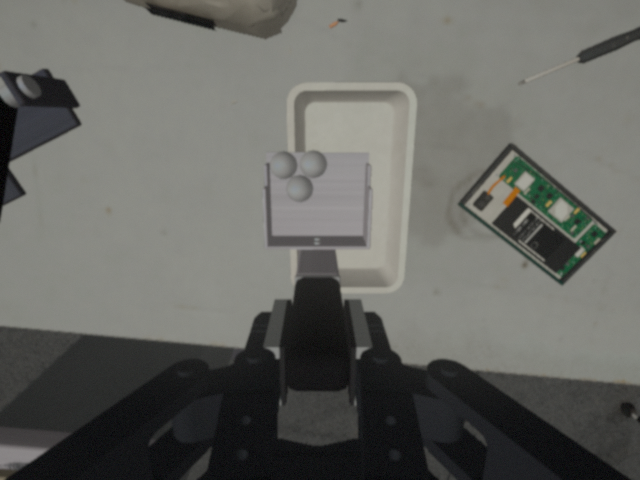

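The wrist view shows the three balls in the cup at (283,163), (313,163) and (299,188), with the tray aligned and 28–30 mm to the right. Shifting over and lowering into the tray.

carry_out --pt "0 0.01 0 0 -0.9" --pt "0 0.03 0 0 -0.9" --pt "0 0.06 0 0 -0.9" --pt "0 0.1 0 0 -0.9" --pt "0 0.14 0.02 0 -0.9" --pt "0 0.17 0.05 0 -0.9" --pt "0 0.185 0.1 0 -0.9" --pt "0 0.19 0.16 0 -0.9" --pt "0 0.19 0.23 0 -0.9" --pt "0 0.19 0.3 0 -0.9" --pt "0 0.19 0.37 0 -0.9" --pt "0 0.19 0.44 0 -0.9" --pt "0 0.19 0.51 0 -0.9" --pt "0 0.19 0.57 0 -0.9" --pt "0 0.19 0.62 0 -0.9" --pt "0 0.19 0.66 0 -0.9" --pt "0 0.19 0.69 0 -0.9" --pt "0 0.19 0.7 0 -0.9" --pt "0 0.19 0.7 0 -0.9"

```text
clock: 28.85
position: [0.475, -0.3281, 0.1312]
ee_rot: [0.999, 0.053, 0.0, 0.0]
ft_force: [0.4, -0.4, -2.1]
grip_width: 0.243
grasp_force: 78.3
```

```bash
python3 -c "
from h import *
c=cup(); save(c,'w12')" 2>/dev/null
```

```text
t 28.85 p [ 0.475  -0.3281  0.1312] R [[0.994, 0.106, 0.0], [0.106, -0.994, -0.0], [0.0, 0.0, -1.0]] q [ 0.85  0.36 -0.39  1.72  0.15  1.1  -1.05] F [ 0.4 -0.4 -2.1] w 0.2434744433339925 78.29034805297852
tcp uv [ 0.0735372  -0.33796942]
floor slopes u,v,z0 [0. 0. 0.] tilt 0.0
scoop floor (mouth-down slope, roll, z) [-0.     0.01   0.117]
0.93 ball tool [ 0.035 -0.01   0.101] [ 0.509 -0.314  0.03 ]
0.88 ball tool [ 0.053 -0.006  0.107] [ 0.527 -0.317  0.024]
0.8 ball tool [ 0.054 -0.019  0.102] [ 0.527 -0.303  0.029]
```

View pics/w12.png

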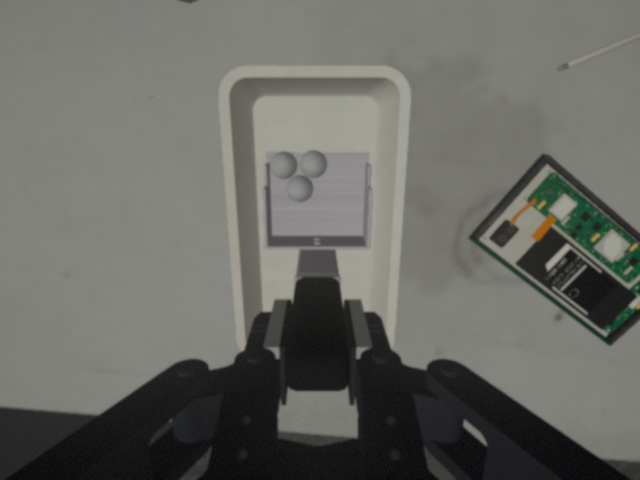

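The wrist view shows the scoop level inside the empty tray with balls at (284,164), (313,163) and (299,188). I'll jerk it back so the balls leave over the front edge.

carry_out --pt "-0.32 0 0 0 -0.9" --pt "-0.32 0 0 0 -0.9" --pt "-0.32 0 0 0 -0.9"

```text
clock: 29.32
position: [0.4278, -0.3333, 0.1317]
ee_rot: [0.999, 0.053, 0.001, 0.0]
ft_force: [0.3, 0.3, -1.4]
grip_width: 0.247
grasp_force: 78.3
```

```bash
python3 -c "
from h import *
c=cup(); save(c,'w13')" 2>/dev/null
```

```text
t 29.32 p [ 0.4278 -0.3333  0.1317] R [[0.994, 0.106, 0.001], [0.106, -0.994, -0.001], [0.001, 0.001, -1.0]] q [ 0.92  0.28 -0.39  1.81  0.12  1.07 -0.98] F [ 0.3  0.3 -1.4] w 0.24733195701496768 78.33285570144653
tcp uv [ 0.02916478 -0.35491164]
floor slopes u,v,z0 [0. 0. 0.] tilt 0.0
scoop floor (mouth-down slope, roll, z) [0.008 0.003 0.117]
0.84 ball tool [ 0.095 -0.021  0.118] [ 0.52  -0.303  0.014]
0.71 ball tool [ 0.096 -0.007  0.121] [ 0.523 -0.316  0.011]
0.58 ball tool [ 0.064 -0.007  0.115] [ 0.491 -0.32   0.017]
```

carry_out --pt "-0.32 0 0 0 -0.9" --pt "-0.02 0 0 0 -0.9" --pt "-0.02 0 -0.05 0 -0.9" --pt "-0.02 0 -0.15 0 -0.9" --pt "-0.02 0 -0.3 0 -0.9" --pt "-0.02 0 -0.5 0 -0.9" --pt "-0.02 0 -0.5 0 -0.9"

```text
clock: 30.3
position: [0.4251, -0.3344, 0.2092]
ee_rot: [0.999, 0.053, 0.002, 0.002]
ft_force: [-0.6, -0.2, -1.1]
grip_width: 0.245
grasp_force: 76.8
```

```bash
python3 -c "
from h import *
c=cup(); save(c,'w14'); balls(camera('top'))" 2>/dev/null
```

```text
t 30.3 p [ 0.4251 -0.3344  0.2092] R [[0.994, 0.106, 0.004], [0.106, -0.994, -0.003], [0.003, 0.004, -1.0]] q [ 0.94  0.2  -0.4   1.73  0.08  1.22 -0.95] F [-0.6 -0.2 -1.1] w 0.24522416782685041 76.75006628036499
tcp uv [ 0.02690815 -0.35667279]
floor slopes u,v,z0 [0. 0. 0.] tilt 0.0
scoop floor (mouth-down slope, roll, z) [-0.282 -0.     0.121]
ball 0.53 [ 0.495 -0.316  0.011] bin uv [ 0.086 -0.325]
ball 0.45 [0.48  0.346 0.011] bin uv [-0.089  0.314]
ball 0.43 [ 0.525 -0.314  0.012] bin uv [ 0.114 -0.316]
ball 0.38 [ 0.521 -0.299  0.015] bin uv [ 0.107 -0.302]
```

View pics/w14.png

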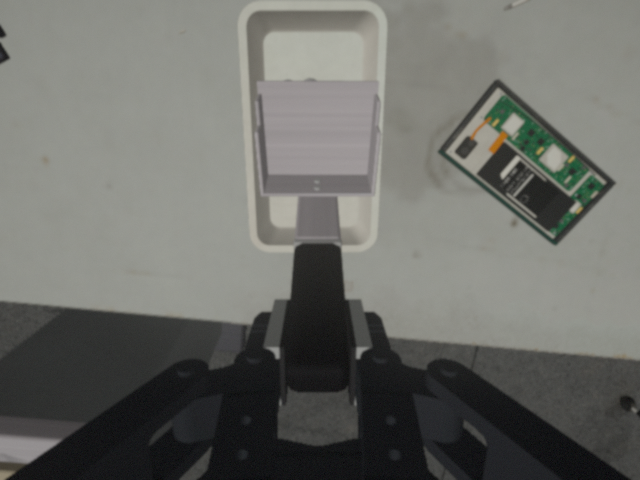

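The wrist view shows the scoop empty, with the balls in the tray (two show ahead of the cup at about (290,80) and (310,80)). The top view puts all three in the tray. My last retreat bumped the scoop against the tray wall, so it is now pitched about 0.28 rad mouth-up in the grip. I'll set its heel down on the clear bench and release, and its weight will drop it onto its floor.

carry_out --pt "0.05 -0.3 -0.1 0 -0.9" --pt "0.1 -0.6 -0.1 0 -0.9" --pt "0.12 -0.82 0 0 -0.9" --pt "0.12 -0.82 0.2 0 -0.9" --pt "0.12 -0.82 0.4 0 -0.9" --pt "0.12 -0.82 0.5 0 -0.9" --pt "0.12 -0.82 0.55 0 -0.9" --pt "0.12 -0.82 0.58 0 -0.9" --pt "0.12 -0.82 0.59 0 -0.9"

```text
clock: 31.62
position: [0.4293, -0.2095, 0.1179]
ee_rot: [0.999, 0.053, 0.0, 0.0]
ft_force: [0.1, 0.8, -1.3]
grip_width: 0.248
grasp_force: 76.5
```

```bash
python3 -c "
from h import *
c=cup()
o=manip.get_obs(); R=Ro.from_quat(o['ee_rot']).as_matrix()
for n in ('scene','top','wrist'):
    c=camera(n); q=(pts(c).reshape(-1,3)-o['position'])@R; k=(q[:,0]>.03)&(q[:,0]<.11)&(abs(q[:,1])<.03)&(q[:,2]<o['position'][2]-.004)
    if k.sum()>30: print(n,k.sum(),'front max x',np.round(np.percentile(q[k,0],99),4),'z world',np.round(o['position'][2]-np.percentile(q[k,2],[1,50,99]),4))
" 2>/dev/null
```

```text
t 31.62 p [ 0.4293 -0.2095  0.1179] R [[0.994, 0.106, 0.001], [0.106, -0.994, -0.0], [0.001, 0.0, -1.0]] q [ 0.82  0.17 -0.49  1.98  0.1   1.01 -1.18] F [ 0.1  0.8 -1.3] w 0.24828630948834995 76.54324650764465
tcp uv [-0.00051519 -0.23468136]
floor slopes u,v,z0 [0. 0. 0.] tilt 0.0
scoop floor (mouth-down slope, roll, z) [-0.358  0.001  0.125]
0.96 ball tool [0.049 0.111 0.103] [ 0.49  -0.315  0.015]
0.82 ball tool [0.081 0.114 0.104] [ 0.522 -0.314  0.014]
0.69 ball tool [0.083 0.098 0.101] [ 0.522 -0.298  0.018]
0.41 ball tool [0.056 0.135 0.113] [ 0.499 -0.338  0.005]
scene 493 front max x 0.0947 z world [0.4744 0.0294 0.0068]
top 1380 front max x 0.0953 z world [0.4829 0.0265 0.008 ]
wrist 15077 front max x 0.0953 z world [0.239  0.0219 0.0101]
```

carry_out --pt "0 0 0.01 0 -0.9" --pt "0 0 0.022 0 -0.9" --pt "0 0 0.022 0 -0.52" --pt "0 0 0.022 0 -0.5" --pt "0 0 0.022 0 -0.48" --pt "0 0 0.022 0 -0.46" --pt "0 0 0.022 0 -0.46" --pt "0 0 0.022 0 -0.44" --pt "0 0 0.022 0 -0.44" --force 20

```text
clock: 33.0
position: [0.429, -0.2093, 0.1142]
ee_rot: [0.999, 0.053, 0.0, 0.0]
ft_force: [0.1, -0.4, 0.2]
grip_width: 0.282
grasp_force: 0.0
```

```bash
python3 -c "
from h import *
c=cup()" 2>/dev/null
```

```text
t 33.0 p [ 0.429  -0.2093  0.1142] R [[0.994, 0.106, 0.0], [0.106, -0.994, -0.0], [0.0, 0.0, -1.0]] q [ 0.82  0.18 -0.49  1.98  0.1   1.01 -1.19] F [ 0.1 -0.4  0.2] w 0.2815831220733765 0.0
tcp uv [-0.00086703 -0.23459195]
floor slopes u,v,z0 [0. 0. 0.] tilt 0.0
scoop floor (mouth-down slope, roll, z) [-0.062 -0.002  0.116]
0.84 ball tool [0.081 0.113 0.103] [ 0.522 -0.313  0.011]
0.82 ball tool [0.081 0.1   0.1  ] [ 0.521 -0.3    0.014]
0.73 ball tool [0.053 0.112 0.098] [ 0.493 -0.315  0.016]
```

carry_out --pt "0 0 0 0 -0.2" --pt "0 0 0 0 0.2" --pt "0 0 0 0 0.3" --pt "0 0 -0.2 0 0.3" --pt "0 0 -0.5 0 0.3" --pt "0 0 -0.8 0 0.3" --pt "0 0 -0.8 0 0.3" --pt "0 0 -0.8 0 0.3"

```text
clock: 34.1
position: [0.4288, -0.2092, 0.2337]
ee_rot: [0.999, 0.053, -0.0, -0.0]
ft_force: [-0.4, 0.3, -0.5]
grip_width: 0.653
grasp_force: 0.0
```

```bash
python3 -c "
from h import *
state()
for n in ('scene','wrist','top'):
    c=camera(n); Z=pts(c).reshape(-1,3); g=Z[(abs(Z[:,0]-.47)<.09)&(abs(Z[:,1]+.205)<.05)]
    for lo,hi in((.12,.15),(.0005,.005)):
        k=g[(g[:,2]>lo)&(g[:,2]<hi)]; print(n,lo,len(k), np.round(np.percentile(k,[2,50,98],axis=0),3).tolist() if len(k) else '')
    balls(c)
    if n=='scene': cv2.imwrite('pics/end.png',cv2.resize(c['img'][130:290,280:460,::-1],None,fx=3.5,fy=3.5))
" 2>/dev/null
```

```text
t 34.1 p [ 0.4288 -0.2092  0.2337] R [[0.994, 0.106, -0.0], [0.106, -0.994, -0.0], [-0.0, -0.0, -1.0]] q [ 0.85  0.05 -0.5   1.84  0.02  1.26 -1.12] F [-0.4  0.3 -0.5] w 0.6533604183838172 0.0
scene 0.12 50 [[0.461, -0.216, 0.12], [0.465, -0.199, 0.131], [0.474, -0.193, 0.137]]
scene 0.0005 714 [[0.383, -0.252, 0.001], [0.458, -0.2, 0.002], [0.558, -0.157, 0.005]]
wrist 0.12 950 [[0.461, -0.214, 0.122], [0.469, -0.203, 0.134], [0.475, -0.193, 0.136]]
wrist 0.0005 10619 [[0.386, -0.253, 0.001], [0.494, -0.203, 0.001], [0.556, -0.158, 0.003]]
ball 0.8 [ 0.523 -0.298  0.019] bin uv [ 0.109 -0.301]
ball 0.78 [ 0.522 -0.316  0.011] bin uv [ 0.112 -0.318]
ball 0.63 [ 0.49  -0.313  0.016] bin uv [ 0.08  -0.323]
top 0.12 91 [[0.461, -0.213, 0.121], [0.468, -0.202, 0.132], [0.475, -0.192, 0.135]]
top 0.0005 651 [[0.383, -0.252, 0.001], [0.495, -0.199, 0.001], [0.557, -0.158, 0.004]]
ball 0.38 [ 0.524 -0.314  0.012] bin uv [ 0.114 -0.316]
ball 0.38 [ 0.52  -0.299  0.016] bin uv [ 0.106 -0.303]
```

View pics/end.png

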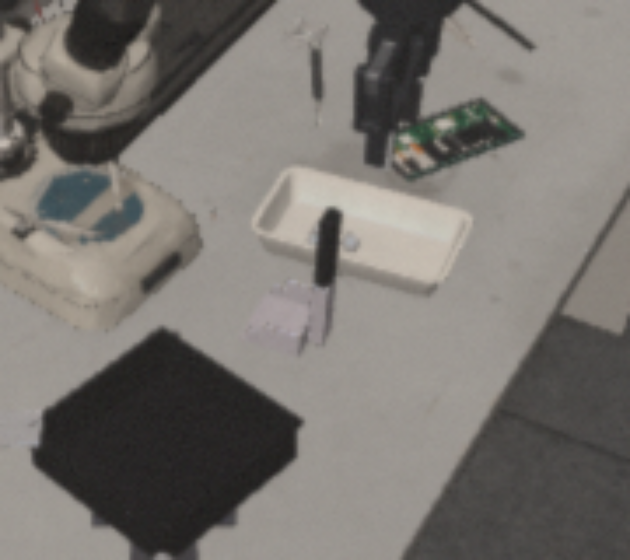

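The picture shows the scoop standing upright at about (325,270), with its grip top measured at 134 mm, and the balls in the empty tray at about (340,240). The gripper is clear. Handing in.

```bash
python3 -c "
from h import *
print(ticket.hand_in())"
```

```text
the job is handed in; nothing more can be done
None
```

I handed the job in at about 34 s: all three balls measured in the empty tray, the scoop upright on the bench and the gripper clear; the verdict was not shown, and I didn't re-measure the tape or phone part (neither was approached).

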